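# Fit and clamp the blade of the bar's citrus slicer

## Robot

A 6-joint arm with a two-finger parallel gripper is mounted at the origin on the work surface. World frame = base frame: x ahead of the robot, y to its left, z up, the work surface at z = 0. Lengths are in m, angles in rad, forces in N, time in s.
With the tool pointing down it reaches from about 0.35 to 0.975 m from the base axis. Payload 7.1 kg.
Tool frame: the origin (TCP) lies midway between the tips of the shut fingers; the grasp point (between the pads) lies 19 mm behind it; z points along the fingers, y is the direction in which the jaws open and shut (so a half turn about z gives the same grasp; the last joint's range is limited). The gripper opens to 88 mm and grips with 3 to 60 N. Pads are 20 mm wide; open, the fingers measure 115 mm over their backs; the gripper's body (75 mm by 178 mm) begins 61 mm behind the grasp point.
Start: joints at [1.247, 0.423, 1.63, -0, 1.089, -0.019], TCP at [0.188, 0.596, 0.223] pointing down, gripper open.
Joint ranges: [-3, 3], [-0.9, 2.11], [0.09, 2.58], [-1.31, 4.45], [0.11, 2.69], [-2.54, 2.54]. Speed limits (rad/s): [2.39, 2.39, 3.01, 3.14, 3.14, 3.14].

## Interface

Orientations are given as a unit quaternion [x, y, z, w].
In Python, from bench import * gives the robot as it stands.
- The arm moves only by the tool arm_command, never from a script. Its argument "moves" is a list of rows, each a list of 5 numbers: the shift along the tool's x, y, z in m, then the turn about the tool's z in degrees, then the closure, from -1 (fully open) to 1 (shut), so that 0 is half open. In form: [[tx, ty, tz, spin, jaw], ...]. A call has 1 to 10 rows; each row shifts and turns the pose as measured when the row begins, along the tool's axes as they then stand; what a row does not reach is not made up. A row lasts 1/10 s, in which the tool goes at most 50 mm and 8.59 degrees, less where a joint would pass 70% of its speed; a pose out of reach is approached as far as the arm can. A call is refused whole if a number of a shift passes 0.05 or a number of a turn 8.59, either way. A call with a gripper value outside its range is refused whole. The fingers move at their own pace and stop on an object; "newtons" is the grip in N (left out, the last holds). Time passes only in rows, so rows that do not move let the fingers close. It gives the time, the measured TCP pose, the force and the opening at its end, in the units of the state.
- state(): the state, without advancing time (a new reading comes with each control period).
- camera(name): name is "scene" or "side" or "wrist"; returns the picture (420x560x3 uint8, red, green, blue); there is no depth.
- camera_params(name): a dict with "mtx" (3x3 intrinsics, pixels), "rvec" (rotation vector, rad) and "tvec" (3), from world to camera coordinates, as OpenCV has them. Camera axes: x right, y down, z forward; pixel columns grow to the right and rows downward; lengths in m; the calibration is good to about 2 mm. The wrist camera is an equidistant fisheye: a pixel r from the principal point sees the ray r / f radians off the axis. A picture is of the moment at which its call begins: read the wrist's pose just before it. camera_params takes no time and is no camera call; for the wrist camera it gives the pose at the moment of the call.
- finish_job(): hands the job in, once; it reports no verdict.
Trained networks look in the newest picture that a camera, given by its name, has taken for a name from the list of things; names that differ only in an ending like _2 or _b are one class to them, and where a whole thing is asked for, a point or a joint stands for the part that bears it (a point fixed in the world has none). Each returns a list of dicts, best first, with "conf" (0 to 1); they miss things now and then, are a little off and sometimes report something else, mostly with a low value. They report only what shows in the picture. A call takes as long as a camera call. They do not tell look-alikes from the thing itself.
- masks_of(camera, label): "mask" (420x560 bool, what is visible of it).
- landmark_of(camera, label): "centre" ([x, y, z] in m, in world coordinates, good to about 4 mm: a listed point, or the origin of a listed thing).
The state is a dict: "time": time; "joint_pos": joint angles; "qd": joint speeds; "tau": joint torques, N m; "tcp_pos": TCP position; "tcp_rot": TCP orientation; "force": force on the tool from outside, world axes, zero at the start; "moment": the same for the moment, N m; "opening": opening from 0.0 (shut) to 1.0 (fully open).
Only numpy, scipy, OpenCV 4.12 (cv2) and the standard library are available. Lean on these libraries where they do the work, as an engineer would, in place of code of your own. Each camera call takes 0.05 s, during which the arm holds its last target. There are 200 camera calls.

## Task

Get the citrus slicer ready for garnishes: lay the loose blade flat on the slicer's dark grey bed with its notch over the upright pin, then swing the cam lever its full quarter turn to the stop, so that the clamp bar is drawn tight against the blade. Leave the bowl, milk pitcher and tamper where they are, and let go of everything at the end.

Things in the scene. Friction and masses are not known exactly. Their poses are not given: they have to be found in the camera images.
- slicer: Citrus slicer fixed to the counter: dark grey bed 200 x 110 mm, bed top 18 mm above the counter. Origin at counter level on the bed's long centre line; +x runs along the bed to the pin end (bed from x = -95 to 105 mm, y = -55 to 55). Along x: cam on an upright pivot (x = -58, y = 0), sliding clamp bar, space for the blade, pin.
- pin (a point): Foot, on the bed's top, of the single upright steel locating pin: 8 mm diameter, 10 mm high, at x = 80, y = 0, z = 18 mm in the slicer's frame. Axes as the slicer's.
- clamp_face (a point): Middle of the pressing face of the aluminium clamp bar (94 mm across the bed, top 32 mm above the counter). Open: x = -15.5 mm in the slicer's frame; the cam moves it 10.2 mm per rad of cam angle to +x. A lip, underside 24 mm above the counter, overhangs the face by 5 mm. It pushes the blade to +x until the notch bottom meets the pin and squares it: rear edge at x = 0.
- blade_grip (a point): Point in the grip rib of the loose blade, 26 mm above the underside centre. Blade: flat steel 90 (x) x 80 (y) x 4 mm, 0.11-0.22 kg, plus a thin 7 mm cutting edge on +y. Black upright rib in the middle: 40 mm along x, 12 mm wide, 4 to 36 mm above the underside; pinch it across y. Straight rear edge at x = -45 mm, notch in the edge at x = +45. Laid rightly, its axes point as the slicer's.
- blade_notch (a point): Middle of the notch's bottom, 31 mm from the blade's centre along its +x, 2 mm above the underside. Notch: square, 11 mm wide, 14 mm deep, open to the blade's +x edge. Seated tight: x = 76, y = 0 (1.5 mm play either side), z = 20 mm in the slicer's frame. Lay it about 3 mm short of that (x = 73), clear of the clamp's lip; the clamp draws it home. Axes as the blade's.
- lever_knob (a point): Point on the axis of the black round upright knob on the end of the cam lever, 68 mm above the counter. Knob: 18 mm diameter, from 36 to 86 mm above the counter; the flat lever arm (14 mm wide, top 44 mm above the counter) runs from it to the pivot. It moves on a circle of 75 mm radius about the pivot at x = -58, y = 0 in the slicer's frame.
- cam (a joint): Angle of the cam lever, rad. 0: open, lever pointing to the slicer's -x. It turns clockwise seen from above, to 1.571 at the stop: lever pointing to the slicer's +y, clamp tight. Friction about 0.2 N m (3 to 5 N at the knob); it stays where it is left.
- bowl: Bystander: white bowl of limes, 110 mm across, 55 mm high; origin under its centre.
- pitcher: Bystander: steel milk pitcher with a handle, 76 mm across, 90 mm high; origin under its centre.
- tamper: Bystander: dark steel coffee tamper standing on its 58 mm foot, 85 mm high; origin under its centre.
Not all that is in view belongs to the job. Leave any blue or brown look-alike of the part that bears blade_grip alone.

How it is judged:
By the outcome, as a careful person would: the job done as asked, in the order asked, and still so for the second after the job is handed in, with the robot touching nothing.
It also fails if it takes over 53 s, if anything falls off the work surface, if the arm or the gripper's body presses on something with over 40 N, if the wrist force passes 120 N, or if a joint passes its speed limit or range.

## Working session

There is one attempt and no reset: what is moved stays moved. The work goes in short steps, Python scripts to look and compute and a tool call to move; the robot and the scene stay as the last step left them, time stands still between calls to the robot, and variables do not carry over. Pictures are saved under pics/ and viewed, about 8 in all and at most 12, crops included, and the job is handed in when it is done.

Besides the shell and the picture viewer there is one more tool, called after "Call:" as name([rows], argument=value, ...), one row to a line, values as JSON. arm_command: Moves the arm, as the interface text tells. Its arguments: {"type":"object","properties":{"moves":{"type":"array","items":{"type":"array","items":{"type":"number"}}},"newtons":{"type":"number"}},"required":["moves"]}

```bash
mkdir -p pics; cat > h.py <<'E'
from bench import *
import numpy as np, cv2
from scipy.spatial.transform import Rotation as R
def proj(cam,P):
    p=camera_params(cam); return cv2.projectPoints(np.array(P,float).reshape(-1,3),np.array(p['rvec'],float),np.array(p['tvec'],float),np.array(p['mtx'],float),None)[0].reshape(-1,2)
def ray(cam,uv,z):
    p=camera_params(cam); K=np.array(p['mtx'],float); Rm=cv2.Rodrigues(np.array(p['rvec'],float))[0]; t=np.array(p['tvec'],float).ravel()
    uv=np.array(uv,float).reshape(-1,2); x=(uv-K[:2,2])/[K[0,0],K[1,1]]
    if cam=='wrist':
        r=np.linalg.norm(x,axis=1); s=np.tan(r)/np.maximum(r,1e-9); x=x*s[:,None]
    d=np.c_[x,np.ones(len(x))]@Rm; c=-Rm.T@t
    return c+d*((z-c[2])/d[:,2])[:,None]
E
python3 - <<'E'
from h import *
s=state();print(s['tcp_pos'],s['tcp_rot'],s['time'])
ims=[]
for c in ['scene','side','wrist']:
    im=camera(c);ims.append(im)
    cv2.imwrite(f'pics/{c}0.png',im[:,:,::-1])
    for l in ['slicer','pin','clamp_face','blade_grip','blade_notch','lever_knob','bowl','pitcher','tamper']:
        print(c,l,[(np.round(d['centre'],3).tolist(),round(d['conf'],2)) for d in landmark_of(c,l)[:4]])
cv2.imwrite('pics/both0.png',cv2.resize(np.hstack(ims[:2]),(800,300))[:,:,::-1])
E
```

```text
[0.18735207 0.59567683 0.22195348] [ 1.51793684e-01  9.88411922e-01 -7.30034548e-04 -1.30708571e-04] 0.0
scene slicer [([0.53, -0.15, 0.001], 0.65)]
scene pin [([0.513, -0.073, 0.018], 0.81), ([0.669, 0.252, -0.002], 0.27)]
scene clamp_face [([0.535, -0.165, 0.02], 0.92)]
scene blade_grip [([0.816, 0.202, 0.027], 0.77), ([0.62, 0.056, 0.02], 0.74), ([0.648, 0.229, 0.025], 0.69), ([0.671, 0.4, 0.024], 0.62)]
scene blade_notch [([0.646, 0.391, -0.005], 0.95), ([0.592, 0.07, 0.001], 0.8), ([0.667, 0.255, -0.001], 0.76), ([0.825, 0.23, 0.0], 0.75)]
scene lever_knob [([0.552, -0.281, 0.07], 0.96), ([0.53, -0.15, 0.005], 0.68)]
scene bowl [([0.439, 0.194, -0.002], 0.81)]
scene pitcher [([0.76, 0.033, 0.001], 0.95)]
scene tamper [([0.74, -0.245, 0.002], 0.91)]
side slicer [([0.528, -0.154, 0.002], 0.74)]
side pin [([0.514, -0.077, 0.022], 0.7)]
side clamp_face [([0.536, -0.165, 0.022], 0.95)]
side blade_grip [([0.674, 0.404, 0.028], 0.9), ([0.819, 0.205, 0.024], 0.88), ([0.622, 0.06, 0.024], 0.77), ([0.645, 0.235, 0.027], 0.57)]
side blade_notch [([0.59, 0.066, 0.006], 0.83), ([0.644, 0.391, -0.0], 0.8), ([0.668, 0.256, 0.002], 0.64)]
side lever_knob [([0.552, -0.282, 0.066], 0.81), ([0.537, -0.164, 0.023], 0.34)]
side bowl [([0.448, 0.189, -0.0], 0.71), ([0.513, -0.077, 0.018], 0.4)]
side pitcher [([0.761, 0.039, -0.004], 0.94)]
side tamper [([0.742, -0.244, 0.003], 0.59)]
wrist slicer []
wrist pin []
wrist clamp_face []
wrist blade_grip []
wrist blade_notch []
wrist lever_knob []
wrist bowl []
wrist pitcher []
wrist tamper []
```

View pics/scene0.png

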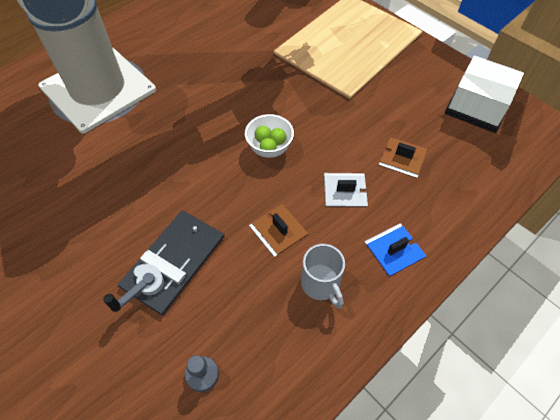

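View pics/side0.png

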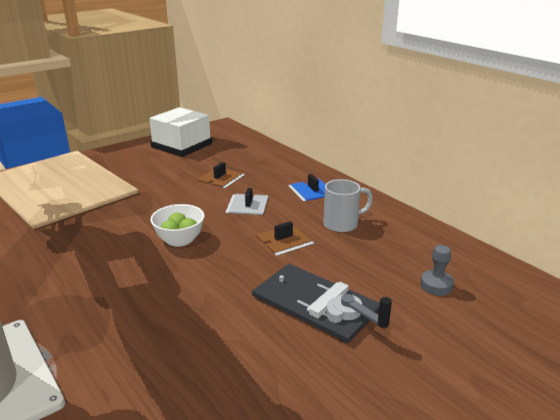

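Candidates in the scene picture are silver at (346,189), brown at (280,228), brown at (404,155) and blue at (396,249). The silver one fits a plain steel blade; the others are brown or blue look-alikes. I'll confirm in a crop.

```bash
python3 - <<'E'
from h import *
im=cv2.imread('pics/scene0.png')
a=cv2.resize(im[160:220,310:390],(800,600),interpolation=cv2.INTER_CUBIC)
cv2.imwrite('pics/crop1.png',a)
# silver blade mask rect at plate top
for c in ['scene','side']:
    camera(c)
    for m in masks_of(c,'blade_grip'):
        ys,xs=np.nonzero(m['mask']); P=ray(c,np.c_[xs,ys],0.004)[:,:2]
        r=cv2.minAreaRect((P*1000).astype(np.float32)); print(c,round(m['conf'],2),xs.mean().round(),ys.mean().round(),np.round(r[0]),np.round(r[1]),round(r[2],1))
E
```

```text
scene 0.9 279.0 230.0 [621.  58.] [89. 92.] 83.2
scene 0.79 395.0 250.0 [816. 200.] [93. 87.] 75.1
scene 0.76 345.0 190.0 [649. 233.] [92. 85.] 47.1
scene 0.74 403.0 157.0 [676. 397.] [92. 92.] 23.5
scene 0.35 139.0 286.0 [ 532. -234.] [ 74. 114.] 8.9
side 0.83 221.0 176.0 [685. 405.] [119.  96.] 24.6
side 0.82 247.0 204.0 [654. 243.] [132.  86.] 45.3
side 0.79 284.0 238.0 [618.  60.] [105.  96.] 84.0
side 0.63 309.0 189.0 [814. 215.] [123.  82.] 73.0
```

View pics/crop1.png

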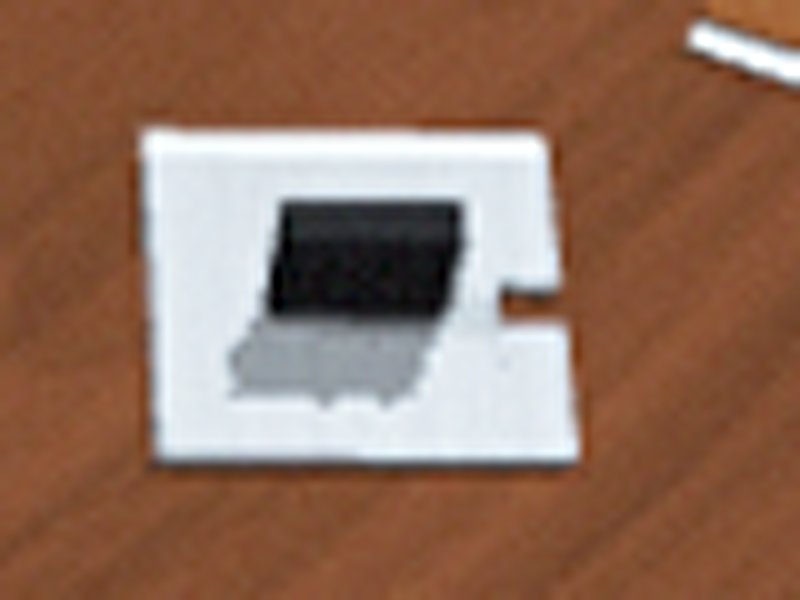

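The crop shows the bare steel blade: black rib at about (346,186), notch at about (363,190), opening right, and bright cutting edge along the top. This is the one meant. Centre is about (0.648, 0.231) with yaw about 47°; the slicer yaw is about 100°. Next I move over the blade.

Call:
arm_command([
  [-0.045,-0.017,0,0,-1],
  [-0.045,-0.017,0,0,-1],
  [-0.045,-0.017,0,0,-1],
  [-0.045,-0.017,0,0,-1],
  [-0.045,-0.017,0,0,-1],
  [-0.045,-0.017,0,0,-1],
  [-0.045,-0.017,0,0,-1],
  [-0.045,-0.017,0,0,-1],
  [-0.045,-0.017,0,0,-1],
  [-0.045,-0.017,0,0,-1],
])

```text
time: 2.7
tcp_pos: [0.576, 0.2947, 0.2235]
tcp_rot: [0.146, 0.989, 0.002, 0.001]
force: [0.1, 0.7, 0.0]
opening: 1.0
```

Call:
arm_command([
  [0,0,0,8.5,-1],
  [0,0,0,8.5,-1],
  [0,0,0,8.5,-1],
  [0,0,0,8.5,-1],
  [0,0,0,8.5,-1],
  [0,0,0,8.5,-1],
  [0,0,0,8.5,-1],
  [0,0,0,8.5,-1],
  [0,0,0,8.5,-1],
  [0,0,0,8.5,-1],
])

```text
time: 3.7
tcp_pos: [0.5828, 0.2877, 0.2227]
tcp_rot: [0.783, 0.622, 0.003, -0.0]
force: [0.4, 0.1, 0.2]
opening: 1.001
```

```bash
cat >> h.py <<'E'
def togo(xyz,jaw_deg):
    """tool-frame shift and spin to bring TCP to xyz, jaw axis to jaw_deg (mod 180)"""
    s=state(); M=R.from_quat(s['tcp_rot']).as_matrix()
    y=np.degrees(np.arctan2(M[1,1],M[0,1])); d=(jaw_deg-y+90)%180-90
    print('t',round(s['time'],2),'tcp',np.round(s['tcp_pos'],4),'jaw',round(y,1),'tilt',np.round(M[:2,2],3),'shift',np.round(M.T@(np.array(xyz)-s['tcp_pos']),4),'spin',round(-d,1),'j',np.round(s['joint_pos'],2),'F',np.round(s['force'],1),'op',round(s['opening'],3))
E
python3 -c "
from h import *
togo([.648,.231,.2],137)"
```

```text
t 3.7 tcp [0.5828 0.2877 0.2227] jaw -13.0 tilt [0.004 0.004] shift [-0.0406  0.0763  0.0227] spin 30.0 j [0.44 0.46 1.58 0.   1.1  0.67] F [0.4 0.1 0.2] op 1.001
```

Call:
arm_command([
  [-0.02,0.038,0,0,-1],
  [-0.02,0.038,0,0,-1],
  [0,0,0,8,-1],
  [0,0,0,8,-1],
  [0,0,0,7.5,-1],
  [0,0,0.01,7,-1],
  [0,0,0,0,-1],
])

```text
time: 4.4
tcp_pos: [0.6505, 0.2292, 0.2123]
tcp_rot: [0.924, 0.383, 0.003, -0.001]
force: [-0.3, 0.6, -0.6]
opening: 0.996
```

```bash
python3 - <<'E'
from h import *
im=camera('wrist'); cv2.imwrite('pics/w1.png',im[:,:,::-1])
for l in ['blade_grip','blade_notch']:
    print(l,[(np.round(d['centre'],4).tolist(),round(d['conf'],2)) for d in landmark_of('wrist',l)[:4]])
for m in masks_of('wrist','blade_grip'):
    ys,xs=np.nonzero(m['mask']); P=ray('wrist',np.c_[xs,ys],0.004)[:,:2]
    r=cv2.minAreaRect((P*1000).astype(np.float32)); print(round(m['conf'],2),xs.mean().round(),ys.mean().round(),np.round(r[0],1),np.round(r[1],1),round(r[2],1))
togo([.648,.231,.01],137)
E
```

```text
blade_grip [([0.647, 0.2315, 0.0245], 0.74), ([0.8183, 0.2012, 0.0238], 0.66), ([0.6768, 0.4025, 0.0273], 0.65), ([0.6251, 0.0625, 0.0274], 0.58)]
blade_notch [([0.6685, 0.256, 0.0004], 0.86), ([0.8322, 0.2309, 0.0034], 0.64), ([0.59, 0.0637, 0.0042], 0.64), ([0.6465, 0.3966, 0.002], 0.63)]
0.97 194.0 67.0 [675.8 401.7] [92.  91.3] 23.4
0.95 345.0 285.0 [609.3  76. ] [85.7 74.2] 64.0
0.72 397.0 105.0 [816.5 202.1] [93.2 90.3] 76.3
0.57 276.0 182.0 [646.5 235.4] [91.9 87.1] 46.7
t 4.6 tcp [0.6514 0.2297 0.2141] jaw -44.7 tilt [0.007 0.005] shift [-0.0032 -0.0036  0.2041] spin -1.7 j [0.32 0.52 1.48 0.   1.12 1.1 ] F [ 0.6  0.4 -1.3] op 1.0
```

View pics/w1.png

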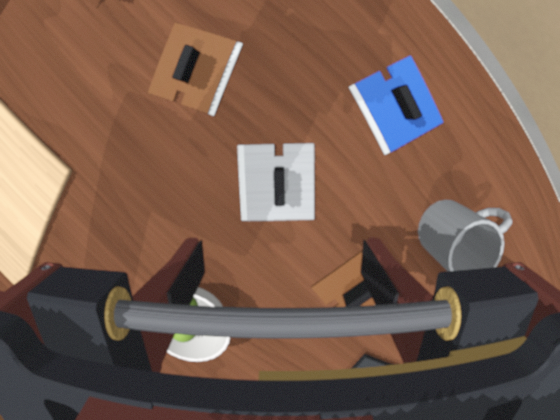

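The wrist picture shows the silver blade at (276,182), with its notch at the top (279,150) and the rib at (279,187). Yaw is 46.7° and the centre about (0.648, 0.232). I descend and grip.

Call:
arm_command([
  [-0.002,-0.003,0.045,-1.4,-0.5],
  [0,0,0.045,0,-0.5],
  [0,0,0.045,0,-0.5],
  [0,0,0.03,0,-0.5],
  [0,0,0,0,-0.5],
])

```text
time: 5.1
tcp_pos: [0.6538, 0.2336, 0.05]
tcp_rot: [0.916, 0.402, 0.01, -0.001]
force: [-0.5, 0.5, 0.4]
opening: 0.748
```

```bash
python3 -c "
from h import *
togo([.648,.232,.0095],136.7)"
```

```text
t 5.1 tcp [0.6538 0.2336 0.05  ] jaw -42.7 tilt [0.018 0.009] shift [-0.0059 -0.0035  0.0404] spin 0.6 j [0.32 0.72 1.56 0.   0.84 1.07] F [-0.5  0.5  0.4] op 0.748
```

Call:
arm_command([
  [-0.003,-0.002,0.014,0,-0.5],
  [-0.003,-0.002,0.014,0,-0.5],
  [0,0,0.01,0,-0.5],
  [0,0,0,0,-0.5],
])

```text
time: 5.5
tcp_pos: [0.6497, 0.2333, 0.0138]
tcp_rot: [0.915, 0.403, 0.013, -0.0]
force: [-0.2, 0.2, -0.2]
opening: 0.753
```

```bash
python3 -c "
from h import *
togo([.648,.232,.0095],136.7)"
```

```text
t 5.5 tcp [0.6497 0.2333 0.0138] jaw -42.5 tilt [0.023 0.011] shift [-0.0023 -0.0004  0.0043] spin 0.8 j [0.33 0.77 1.58 0.   0.77 1.07] F [-0.2  0.2 -0.2] op 0.753
```

Call:
arm_command([
  [-0.002,0,0.004,0.5,-0.5],
  [0,0,0,0,1],
  [0,0,0,0,1],
  [0,0,0,0,1],
  [0,0,0,0,1],
  [0,0,0,0,1],
  [0,0,0,0,1],
], newtons=40)

```text
time: 6.2
tcp_pos: [0.6509, 0.2325, 0.0129]
tcp_rot: [0.917, 0.398, 0.016, -0.0]
force: [-0.1, 0.3, -1.0]
opening: 0.245
```

Call:
arm_command([
  [0,0,-0.02,0,1],
  [0,0,-0.03,0,1],
  [0,0,-0.03,0,1],
  [0,0,-0.03,0,1],
  [0,0,0,0,1],
])

```text
time: 6.7
tcp_pos: [0.6476, 0.2311, 0.131]
tcp_rot: [0.917, 0.398, 0.016, -0.0]
force: [0.6, 0.6, -0.1]
opening: 0.004
```

```bash
python3 - <<'E'
from h import *
im=camera('wrist'); cv2.imwrite('pics/w2.png',im[:,:,::-1])
for l in ['blade_notch','slicer','pin','lever_knob','clamp_face']:
    print(l,[(np.round(d['centre'],4).tolist(),round(d['conf'],2)) for d in landmark_of('wrist',l)[:2]])
# slicer pose from scene/side nets
M={'pin':(80,0),'clamp_face':(-15.5,0),'lever_knob':(-133,0),'slicer':(0,0)}
A=[];B=[]
for c in ['scene','side']:
    camera(c)
    for k,v in M.items():
        d=landmark_of(c,k)
        if d: A.append(v);B.append(np.array(d[0]['centre'])[:2]*1000);print(c,k,B[-1].round(1))
A=np.array(A,float);B=np.array(B)
a=A-A.mean(0);b=B-B.mean(0);th=np.arctan2((a[:,0]*b[:,1]-a[:,1]*b[:,0]).sum(),(a*b).sum())
c,s=np.cos(th),np.sin(th);Rm=np.array([[c,-s],[s,c]]);t=B.mean(0)-Rm@A.mean(0)
print('yaw',np.degrees(th),'origin',t,'resid',(A@Rm.T+t-B).round(1).tolist())
print('blade centre target',Rm@[42,0]+t,'pin',Rm@[80,0]+t)
togo(list((Rm@[42,0]+t)/1000)+[.12],np.degrees(th)+90)
E
```

```text
blade_notch [([0.6443, 0.3942, 0.0015], 0.81), ([0.8294, 0.2306, 0.0024], 0.81)]
slicer []
pin []
lever_knob [([0.4432, 0.191, -0.0005], 0.68)]
clamp_face []
scene pin [511.4 -73.9]
scene clamp_face [ 536.5 -169.4]
scene lever_knob [ 553.4 -279.9]
scene slicer [ 526.8 -149.1]
side pin [513.4 -78. ]
side clamp_face [ 538.4 -165.6]
side lever_knob [ 552.5 -280.8]
side slicer [ 527.7 -148.6]
yaw 101.1768475322145 origin [ 529.1930252  -151.36230024] resid [[2.3, 1.0], [-4.3, 2.8], [1.6, -1.9], [2.4, -2.3], [0.3, 5.1], [-6.2, -1.0], [2.5, -1.0], [1.5, -2.8]]
blade centre target [ 521.05183154 -110.1588906 ] pin [513.68598965 -72.87961521]
t 7.5 tcp [0.6446 0.2301 0.1246] jaw -43.0 tilt [0.02 0.01] shift [-0.3331  0.1419 -0.0012] spin -54.2 j [0.32 0.61 1.57 0.   0.94 1.07] F [-0.1  0.3 -0.2] op 0.003
```

View pics/w2.png

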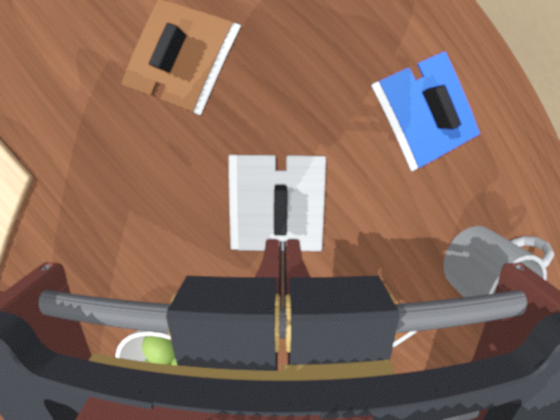

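The fingers had not shut before I lifted (opening was still 0.245). The blade still lies at (278,203), apparently unmoved, so I go back with more closing time.

Call:
arm_command([
  [0,0,0.02,0,-0.5],
  [0,0,0.02,0,-0.5],
  [0,0,0.02,0,-0.5],
  [0,0,0.01,0,-0.5],
  [0,0,0,0,-0.5],
  [0,0,0,0,-0.5],
])

```text
time: 8.1
tcp_pos: [0.6478, 0.2314, 0.0544]
tcp_rot: [0.917, 0.398, 0.013, -0.0]
force: [0.4, 0.6, -0.7]
opening: 0.512
```

```bash
python3 - <<'E'
from h import *
for c in ['scene','side','wrist']:
    camera(c)
    for l in ['blade_grip','blade_notch']:
        print(c,l,[np.round(d['centre'],4).tolist() for d in landmark_of(c,l) if np.hypot(d['centre'][0]-.65,d['centre'][1]-.235)<.06])
togo([.648,.232,.0095],136.7)
E
```

```text
scene blade_grip [[0.6475, 0.2258, 0.0256]]
scene blade_notch [[0.6682, 0.2547, -0.0021]]
side blade_grip [[0.645, 0.2293, 0.027]]
side blade_notch [[0.6684, 0.2541, 0.0002]]
wrist blade_grip [[0.6448, 0.2307, 0.028]]
wrist blade_notch [[0.6704, 0.255, 0.0022]]
t 8.55 tcp [0.6478 0.2314 0.0545] jaw -43.0 tilt [0.024 0.011] shift [-0.0005 -0.0007  0.045 ] spin 0.3 j [0.32 0.71 1.58 0.   0.83 1.07] F [ 0.8 -0.2 -0.2] op 0.749
```

Call:
arm_command([
  [0,0,0.016,0,-0.5],
  [0,0,0.016,0,-0.5],
  [0,0,0.012,0,-0.5],
  [0,0,0,0,-0.5],
  [0,0,0.002,0,0.5],
])

```text
time: 9.05
tcp_pos: [0.6478, 0.2326, 0.0042]
tcp_rot: [0.917, 0.398, 0.012, -0.001]
force: [-15.9, 8.6, 44.7]
opening: 0.693
```

Call:
arm_command([
  [0,0,0,0,1],
  [0,0,0,0,1],
  [0,0,0,0,1],
  [0,0,0,0,1],
  [0,0,0,0,1],
  [0,0,0,0,1],
  [0,0,0,0,1],
  [0,0,0,0,1],
], newtons=40)

```text
time: 9.85
tcp_pos: [0.6482, 0.2336, 0.0052]
tcp_rot: [0.917, 0.398, 0.013, -0.002]
force: [-0.8, -0.2, 0.3]
opening: 0.133
```

```bash
python3 -c "
from h import *
togo([.648,.232,.0095],136.7)"
```

```text
t 9.85 tcp [0.6482 0.2336 0.0052] jaw -43.1 tilt [0.022 0.013] shift [-0.0012  0.0009 -0.0043] spin 0.2 j [0.33 0.78 1.58 0.01 0.76 1.07] F [-0.8 -0.2  0.3] op 0.133
```

Opening 0.133 is 11.7 mm, which matches the rib. I lift.

Call:
arm_command([
  [0,0,-0.01,0,1],
  [0,0,-0.02,0,1],
  [0,0,-0.025,0,1],
  [0,0,-0.025,0,1],
  [0,0,-0.02,0,1],
  [0,0,-0.005,0,1],
  [0,0,0,0,1],
])

```text
time: 10.55
tcp_pos: [0.6444, 0.231, 0.1144]
tcp_rot: [0.917, 0.398, 0.011, -0.001]
force: [-0.7, -0.4, -0.8]
opening: 0.136
```

```bash
python3 -c "
from h import *
togo([.5211,-.1102,.12],191.2)"
```

```text
t 10.55 tcp [0.6444 0.231  0.1144] jaw -43.1 tilt [0.019 0.011] shift [-0.3332  0.1432 -0.0117] spin -54.3 j [0.32 0.62 1.57 0.01 0.93 1.07] F [-0.7 -0.4 -0.8] op 0.136
```

Call:
arm_command([
  [-0.03,0.013,-0.002,0,1],
  [-0.03,0.013,-0.002,0,1],
  [-0.03,0.013,0,0,1],
  [-0.03,0.013,0,0,1],
  [-0.03,0.013,0,0,1],
  [-0.03,0.013,0,0,1],
  [-0.03,0.013,0,0,1],
  [-0.03,0.013,0,0,1],
  [-0.03,0.013,0,0,1],
  [-0.03,0.013,0,0,1],
])

```text
time: 11.55
tcp_pos: [0.5257, -0.0841, 0.1032]
tcp_rot: [0.916, 0.401, 0.005, -0.004]
force: [0.2, -0.3, -1.0]
opening: 0.136
```

Call:
arm_command([
  [0,0,0,-8,1],
  [0,0,0,-8,1],
  [0,0,0,-8,1],
  [0,0,0,-8,1],
  [0,0,0,-8,1],
  [0,0,0,-8,1],
  [0,0,0,-3,1],
  [0,0,0,0,1],
  [0,0,0,0,1],
])

```text
time: 12.45
tcp_pos: [0.5169, -0.0882, 0.0939]
tcp_rot: [0.643, 0.766, 0.002, -0.008]
force: [-0.4, 0.4, -1.0]
opening: 0.14
```

```bash
python3 - <<'E'
from h import *
togo([.5211,-.1102,.12],191.2)
im=camera('wrist'); cv2.imwrite('pics/w3.png',im[:,:,::-1])
togo([.5211,-.1102,.12],191.2)
for l in ['blade_notch','slicer','pin','lever_knob','clamp_face']:
    print(l,[(np.round(d['centre'],4).tolist(),round(d['conf'],2)) for d in landmark_of('wrist',l)[:2]])
for c in ['scene','side']:
    camera(c); print(c,[(np.round(d['centre'],4).tolist(),round(d['conf'],2)) for d in landmark_of(c,'blade_notch')+landmark_of(c,'blade_grip') if d['centre'][1]<0.03])
E
```

```text
t 12.45 tcp [ 0.5169 -0.0882  0.0939] jaw 9.9 tilt [-0.01   0.014] shift [-0.022   0.0002 -0.0264] spin -1.3 j [-0.2   0.47  1.92  0.02  0.76 -0.38] F [-0.4  0.4 -1. ] op 0.14
t 12.5 tcp [ 0.5168 -0.0882  0.094 ] jaw 9.9 tilt [-0.01   0.014] shift [-0.022   0.0002 -0.0264] spin -1.3 j [-0.2   0.47  1.92  0.02  0.76 -0.38] F [-0.6 -0.3 -1.5] op 0.135
blade_notch [([0.5862, 0.0668, 0.0014], 0.9), ([0.5119, -0.0608, 0.0921], 0.62)]
slicer []
pin [([0.5108, -0.0784, 0.0175], 0.73)]
lever_knob [([0.513, -0.0755, 0.0163], 0.21)]
clamp_face []
scene [([0.5121, -0.0633, 0.0918], 0.73), ([0.5195, -0.0925, 0.1145], 0.85)]
side [([0.5121, -0.0579, 0.0912], 0.64), ([0.5129, -0.0946, 0.1149], 0.84)]
```

View pics/w3.png

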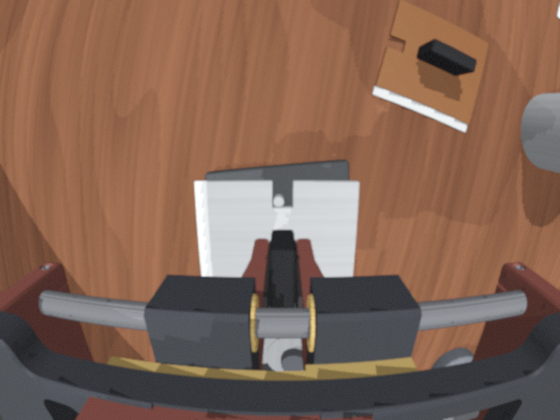

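Through the notch I can see the pin at (279,201) and the dark bed's end edge from (206,174) to (348,160). I'll enlarge for an exact relative measurement.

```bash
python3 - <<'E'
import cv2
im=cv2.imread('pics/w3.png')
cv2.imwrite('pics/crop2.png',cv2.resize(im[150:285,190:370],(800,600),interpolation=cv2.INTER_CUBIC))
E
```

```text
(no output)
```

View pics/crop2.png

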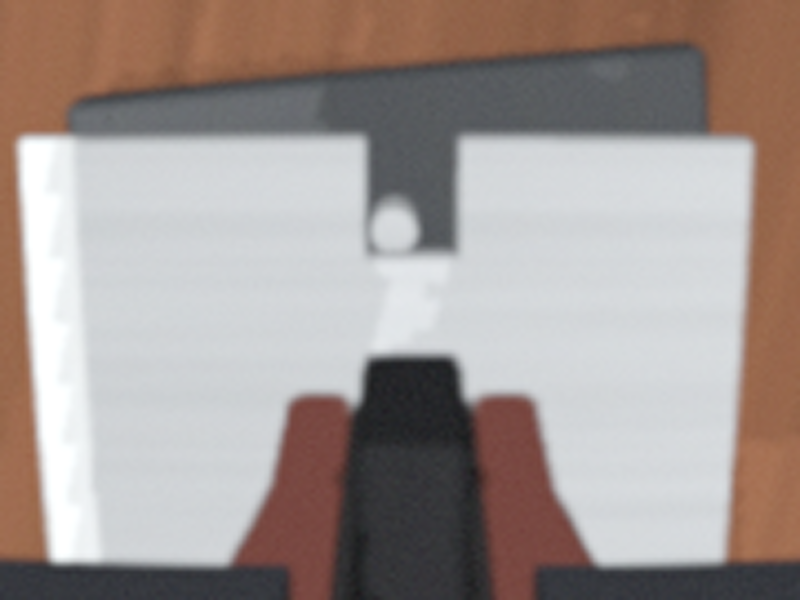

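```bash
python3 - <<'E'
from h import *
f=lambda *p:[(190+u/4.444,150+v/4.444) for u,v in p]
E=ray('wrist',f((110,97),(670,46)),.018); pin=ray('wrist',f((393,231)),.028)[0]
bl=ray('wrist',f((367,245),(458,245)),.0928); N=ray('wrist',f((412,251)),.0928)[0]; FE=ray('wrist',f((100,135),(365,135),(465,137),(750,143)),.0928)
an=lambda d:np.degrees(np.arctan2(d[1],d[0]))
print('bed edge',E.round(4),an(E[1]-E[0])+90); print('pin',pin.round(4)); print('notch',N.round(4),'width',np.linalg.norm(bl[1]-bl[0]),'front yaw',an(FE[-1]-FE[0])+90,np.linalg.norm(FE[-1]-FE[0]))
yaw=np.radians(101); u=np.array([np.cos(yaw),np.sin(yaw)])
print('edge to pin along x (25mm exp):',(E[:,:2]-pin[:2])@u)
s=state();M=R.from_quat(s['tcp_rot']).as_matrix(); print('notch rel tcp, tool axes',M.T@(N-s['tcp_pos']))
E
```

```text
bed edge [[ 0.4605 -0.0623  0.018 ]
 [ 0.5524 -0.0371  0.018 ]] 105.30998814839445
pin [ 0.5118 -0.0745  0.028 ]
notch [ 0.5128 -0.0604  0.0928] width 0.010774518180734846 front yaw 99.45070282691745 0.07690251138957759
edge to pin along x (25mm exp): [0.02183373 0.02900098]
notch rel tcp, tool axes [0.028257   0.0003353  0.00234735]
```

```bash
python3 - <<'E'
from h import *
for c in ['scene','side']:
    im=cv2.imread(f'pics/{c}0.png'); hsv=cv2.cvtColor(im,cv2.COLOR_BGR2HSV)
    C=np.array([529,-151])/1000
    r=(np.array([[-1,-1],[1,-1],[1,1],[-1,1]])*.14+C)
    poly=proj(c,np.c_[r,np.full(4,.018)])
    roi=np.zeros(im.shape[:2],np.uint8); cv2.fillPoly(roi,[poly.astype(np.int32)],1)
    b=im.astype(int); m=((b.max(2)-b.min(2)<22)&(roi>0)).astype(np.uint8)   # grey, unsaturated
    m=cv2.morphologyEx(m,cv2.MORPH_CLOSE,np.ones((5,5))); m=cv2.morphologyEx(m,cv2.MORPH_OPEN,np.ones((9,9)))
    n,l,st,_=cv2.connectedComponentsWithStats(m); k=1+np.argmax(st[1:,4]); ys,xs=np.nonzero(l==k)
    P=ray(c,np.c_[xs,ys],.018)[:,:2]*1000
    x0=np.linalg.lstsq
    rr=cv2.minAreaRect(P.astype(np.float32)); print(c,len(xs),rr)
    # IoU fit of the known bed rectangle footprint (top + base)
    from scipy.optimize import minimize
    T=(l==k)
    def cost(p):
        ca,sa=np.cos(p[2]),np.sin(p[2]); q=np.array([[-95,-55],[105,-55],[105,55],[-95,55]])@np.array([[ca,sa],[-sa,ca]])+p[:2]
        q3=np.r_[np.c_[q,np.full(4,18)],np.c_[q,np.zeros(4)]]/1000
        h=cv2.convexHull(proj(c,q3).astype(np.float32)); M=np.zeros(T.shape,np.uint8); cv2.fillPoly(M,[np.round(h*16).astype(np.int32)],1,shift=4)
        M=M>0; return 1-(M&T).sum()/(M|T).sum()
    best=min((minimize(cost,[529,-151,np.radians(a)],method='Nelder-Mead',options=dict(initial_simplex=[[529,-151,np.radians(a)],[537,-151,np.radians(a)],[529,-143,np.radians(a)],[529,-151,np.radians(a+4)]])) for a in (99,102,105,108)),key=lambda r:r.fun)
    print(best.x[:2],np.degrees(best.x[2]),best.fun)
E
```

```text
scene 5257 ((534.1775512695312, -152.0528106689453), (113.3888168334961, 210.3177947998047), 15.064953804016113)
[ 530.9644024  -152.66387761] 105.29053386622115 0.06998223801065717
side 5462 ((535.972412109375, -162.90106201171875), (140.0865020751953, 231.7655029296875), 14.946178436279297)
[ 537.50610877 -152.1801921 ] 103.99216726000014 0.12086428089128964
```

The bed yaw is 105.2° from three sources: the bed edge in the wrist picture, minAreaRect and the footprint fit. That overrides the landmark fit of 101°, because the lever appears to stand about 0.2 rad from open. Target TCP is (0.521, -0.1086) with the jaw at 15.4°.

```bash
python3 -c "
from h import *
togo([.521,-.1086,.05],195.4)"
```

```text
t 13.05 tcp [ 0.5174 -0.0883  0.0947] jaw 10.0 tilt [-0.009  0.013] shift [-0.0213  0.0003  0.0444] spin -5.4 j [-0.2   0.47  1.92  0.02  0.76 -0.39] F [-0.1  0.2 -0.7] op 0.134
```

Call:
arm_command([
  [0,0,0,-2.7,1],
  [0,0,0,-2.7,1],
  [-0.007,0,0.01,0,1],
  [-0.007,0,0.01,0,1],
  [-0.006,0,0.01,0,1],
  [0,0,0.01,0,1],
  [0,0,0,0,1],
  [0,0,0,0,1],
])

```text
time: 13.85
tcp_pos: [0.5224, -0.1092, 0.0497]
tcp_rot: [0.606, 0.795, 0.002, -0.008]
force: [-0.3, 0.6, -1.1]
opening: 0.134
```

```bash
python3 -c "
from h import *
togo([.521,-.1086,.024],195.4)"
```

```text
t 13.85 tcp [ 0.5224 -0.1092  0.0497] jaw 15.3 tilt [-0.01   0.014] shift [ 0.0005 -0.001   0.0257] spin -0.1 j [-0.23  0.56  1.92  0.02  0.68 -0.52] F [-0.3  0.6 -1.1] op 0.134
```

```bash
python3 - <<'E'
from h import *
im=camera('wrist'); cv2.imwrite('pics/w4.png',im[:,:,::-1])
cv2.imwrite('pics/crop3.png',cv2.resize(im[140:290,180:380],(800,600),interpolation=cv2.INTER_CUBIC)[:,:,::-1])
E
```

```text
(no output)
```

View pics/crop3.png

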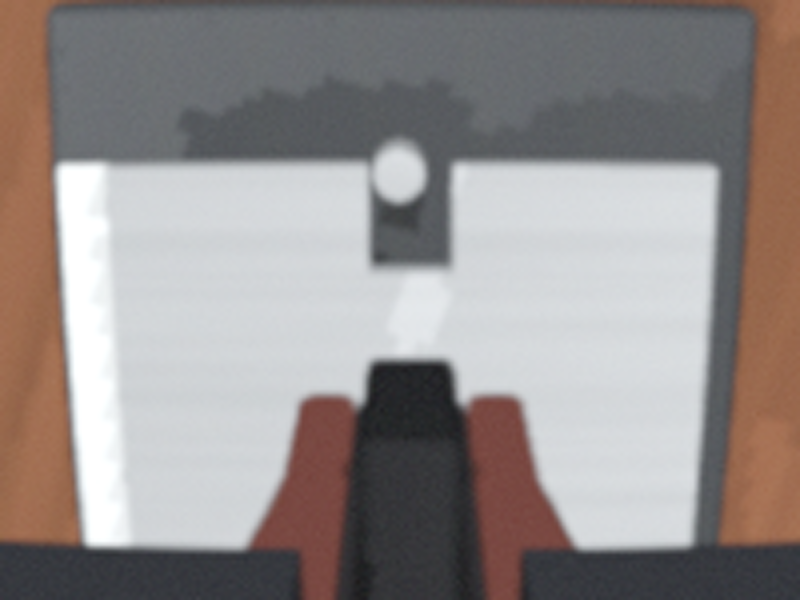

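The yaw now matches the bed. The pin top is at crop (400,172), with the notch sides at 371 and 451 and its bottom at 267.

```bash
python3 - <<'E'
from h import *
f=lambda *p:[(180+u/4,140+v/4) for u,v in p]
s=state();M=R.from_quat(s['tcp_rot']).as_matrix(); zb=s['tcp_pos'][2]-.0052+.004
u=np.array([np.cos(np.radians(105.2)),np.sin(np.radians(105.2))]);v=np.array([-u[1],u[0]])
pin=ray('wrist',f((400,173)),.028)[0,:2]; nb=ray('wrist',f((371,266),(451,266)),zb)[:,:2]; E=ray('wrist',f((80,12),(730,14)),.018)[:,:2]; FE=ray('wrist',f((60,163),(715,163)),zb)[:,:2]
sd=ray('wrist',f((52,100),(753,100)),.018)[:,:2]
print('pin',pin,'notch',nb.mean(0),'w',np.linalg.norm(nb[1]-nb[0]))
for n,d in(('E',E),('FE',FE)): d=d[1]-d[0];print(n,np.degrees(np.arctan2(d[1],d[0]))+90)
print('notch rel pin in slicer axes',(nb.mean(0)-pin)@u,(nb.mean(0)-pin)@v,'edge rel pin',(E-pin)@u,'sides',(sd-pin)@v)
print('tilt tool',M.T@[0,0,1])
E
```

```text
pin [ 0.51117766 -0.07374145] notch [ 0.51508604 -0.08151532] w 0.010489893163273447
E 105.21216187157074
FE 105.4067246897169
notch rel pin in slicer axes -0.00852665023621573 -0.0017334325497621766 edge rel pin [0.0233728  0.02339387] sides [ 0.05420701 -0.05429897]
tilt tool [ 0.0160695  -0.00633735 -0.99985079]
```

Call:
arm_command([
  [0.0015,-0.0017,0.005,0,1],
  [0,0,0.005,0,1],
  [0,0,0.005,0,1],
  [0,0,0,0,1],
])

```text
time: 14.3
tcp_pos: [0.5203, -0.1074, 0.0343]
tcp_rot: [0.606, 0.795, 0.003, -0.008]
force: [-0.2, 0.6, -1.7]
opening: 0.132
```

```bash
python3 -c "
from h import *
togo([.5203,-.1072,.0235],195.4)"
```

```text
t 14.3 tcp [ 0.5203 -0.1074  0.0343] jaw 15.4 tilt [-0.009  0.014] shift [-0.      0.0001  0.0108] spin -0.0 j [-0.23  0.59  1.93  0.02  0.64 -0.52] F [-0.2  0.6 -1.7] op 0.132
```

Call:
arm_command([
  [-0.0005,0,0.004,0,1],
  [0,0,0.004,0,1],
  [0,0,0.002,0,1],
  [0,0,0,0,1],
])

```text
time: 14.7
tcp_pos: [0.5206, -0.1077, 0.0236]
tcp_rot: [0.606, 0.795, 0.003, -0.007]
force: [-0.2, 0.6, -1.9]
opening: 0.139
```

```bash
python3 - <<'E'
from h import *
togo([.5203,-.1076,.0235],195.4)
im=camera('wrist'); cv2.imwrite('pics/crop4.png',cv2.resize(im[140:290,180:380],(800,600),interpolation=cv2.INTER_CUBIC)[:,:,::-1])
togo([.5203,-.1076,.0235],195.4)
E
```

```text
t 14.7 tcp [ 0.5206 -0.1077  0.0236] jaw 15.4 tilt [-0.009  0.013] shift [ 0.0002 -0.0003  0.0001] spin -0.0 j [-0.23  0.61  1.93  0.02  0.62 -0.52] F [-0.2  0.6 -1.9] op 0.139
t 14.75 tcp [ 0.5207 -0.1077  0.0237] jaw 15.4 tilt [-0.008  0.013] shift [ 0.0002 -0.0003  0.0002] spin -0.0 j [-0.23  0.61  1.93  0.02  0.62 -0.52] F [ 0.6  0.5 -0.6] op 0.134
```

View pics/crop4.png

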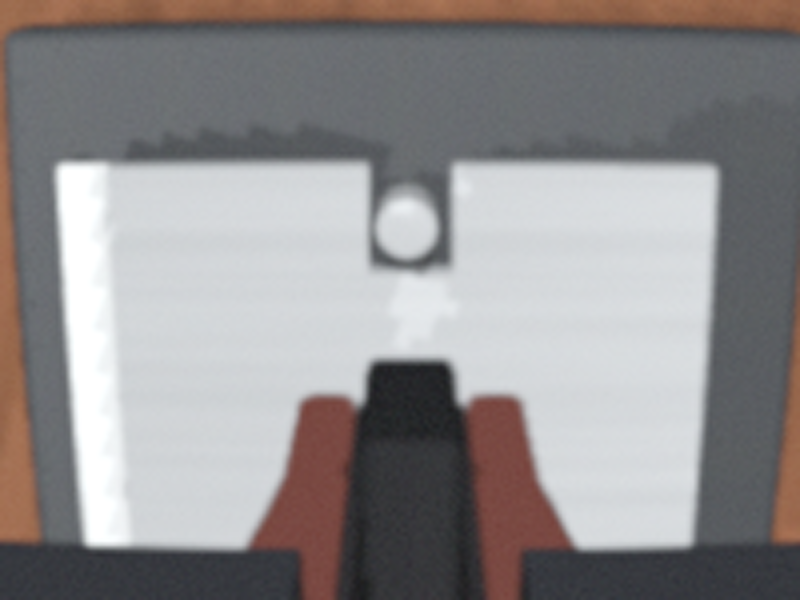

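The pin top at crop (407,225) sits within the notch (371–451, bottom 267), as wanted. I release and rise.

Call:
arm_command([
  [0,0,0.001,0,1],
  [0,0,0,0,0.5],
  [0,0,0,0,0.3],
  [0,0,0,0,0.2],
  [0,0,0,0,0.1],
  [0,0,0,0,0],
  [0,0,0,0,0],
])

```text
time: 15.45
tcp_pos: [0.5216, -0.1081, 0.0238]
tcp_rot: [0.606, 0.795, 0.003, -0.006]
force: [-0.1, 0.5, -0.4]
opening: 0.498
```

Call:
arm_command([
  [0,0,-0.01,0,0],
  [0,0,-0.02,0,0],
  [0,0,-0.03,0,0],
  [0,0,-0.04,0,0],
  [0,0,-0.04,0,1],
  [0,0,-0.04,0,1],
  [0,0,0,0,1],
])

```text
time: 16.15
tcp_pos: [0.522, -0.1103, 0.2133]
tcp_rot: [0.606, 0.795, 0.003, -0.007]
force: [0.8, -0.4, 0.1]
opening: 0.267
```

```bash
python3 - <<'E'
from h import *
togo([.5,-.1,.2],195.4)
ims=[]
for c in ['wrist','scene','side']:
    im=camera(c); ims.append(im)
    for l in ['blade_notch','blade_grip','lever_knob','pin','clamp_face']:
        print(c,l,[np.round(d['centre'],4).tolist() for d in landmark_of(c,l) if d['centre'][1]<0.03])
a=ims[0][150:400,130:430]
b=[cv2.resize(ims[1][200:320,95:239],(400,300)),cv2.resize(ims[2][240:360,244:388],(400,300))]
out=np.vstack([np.hstack(b),np.hstack([cv2.resize(a,(360,300)),np.zeros((300,440,3),np.uint8)])])
cv2.imwrite('pics/chk.png',out[:,:,::-1])
E
```

```text
t 16.15 tcp [ 0.522  -0.1103  0.2133] jaw 15.4 tilt [-0.008  0.013] shift [ 0.0156 -0.0185  0.0136] spin -0.0 j [-0.24  0.31  1.83  0.01  1.01 -0.51] F [ 0.8 -0.4  0.1] op 0.267
wrist blade_notch [[0.512, -0.0848, 0.0196]]
wrist blade_grip [[0.5224, -0.1094, 0.0434]]
wrist lever_knob [[0.552, -0.2801, 0.0686]]
wrist pin [[0.5124, -0.0774, 0.0171]]
wrist clamp_face [[0.5324, -0.1659, 0.0187]]
scene blade_notch [[0.5146, -0.0786, 0.0163], [0.7414, -0.244, 0.0002]]
scene blade_grip [[0.5221, -0.111, 0.0427]]
scene lever_knob [[0.5527, -0.2794, 0.0692]]
scene pin [[0.5113, -0.0747, 0.0176]]
scene clamp_face [[0.5349, -0.1661, 0.0228]]
side blade_notch [[0.5112, -0.0793, 0.0198], [0.7419, -0.2409, -0.0019], [0.5189, -0.1118, 0.0436]]
side blade_grip [[0.5186, -0.1138, 0.0417]]
side lever_knob [[0.5516, -0.2834, 0.0708], [0.5321, -0.1525, 0.0021], [0.5128, -0.0803, 0.0182]]
side pin [[0.5113, -0.0784, 0.0196]]
side clamp_face [[0.5376, -0.1637, 0.0226]]
```

View pics/chk.png

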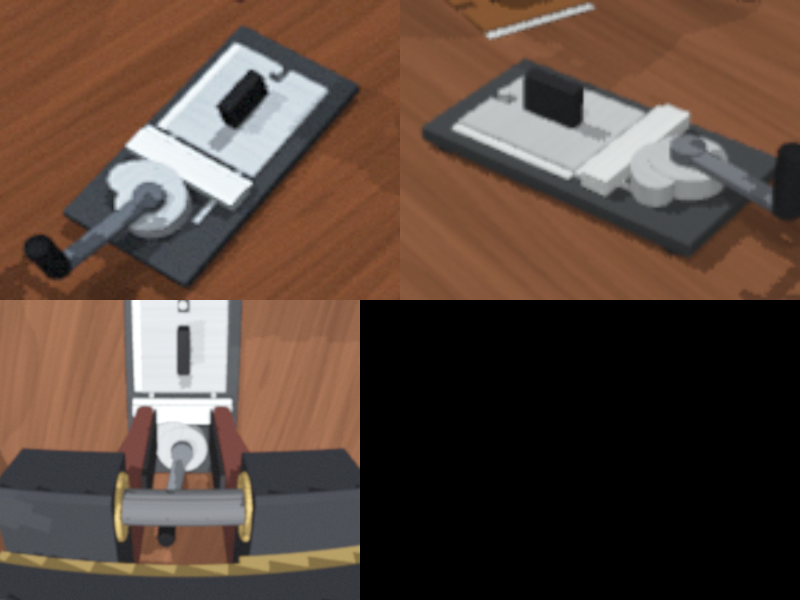

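The blade lies flat, notch on pin, clear of the clamp bar, and the lever is about 0.2 rad from open. Next I go over the knob at (0.552, -0.281) with the jaw along the tangent (3.7°).

Call:
arm_command([
  [-0.04,0,0,3,0],
  [-0.04,0,0,3,0],
  [-0.04,0,0,3,0],
  [-0.035,0,0,3,0],
  [-0.015,0,0,0,0],
  [0,0,0,0,0],
])

```text
time: 17.65
tcp_pos: [0.5504, -0.2811, 0.2042]
tcp_rot: [0.687, 0.726, -0.0, -0.012]
force: [-0.2, -0.1, -0.8]
opening: 0.486
```

```bash
python3 - <<'E'
from h import *
camera('wrist');print([np.round(d['centre'],4).tolist() for d in landmark_of('wrist','lever_knob')])
togo([.552,-.281,.052],3.7)
E
```

```text
[[0.5517, -0.2797, 0.0682]]
t 17.75 tcp [ 0.5501 -0.2791  0.2041] jaw 3.2 tilt [-0.018  0.016] shift [-0.0046  0.0043  0.152 ] spin -0.5 j [-0.49  0.44  1.65  0.01  1.08 -0.55] F [-0.   0.1 -0. ] op 0.496
```

Call:
arm_command([
  [-0.001,0.001,0.03,0,0],
  [-0.001,0.001,0.03,0,0],
  [-0.001,0.001,0.03,0,0],
  [-0.001,0.001,0.02,0,0],
  [0,0,0.01,0,0],
  [0,0,0,0,0],
])

```text
time: 18.35
tcp_pos: [0.5532, -0.2711, 0.083]
tcp_rot: [0.683, 0.731, 0.001, -0.012]
force: [0.2, 0.2, -0.8]
opening: 0.5
```

```bash
python3 -c "
from h import *
togo([.552,-.281,.053],3.7)"
```

```text
t 18.35 tcp [ 0.5532 -0.2711  0.083 ] jaw 3.9 tilt [-0.016  0.017] shift [-0.0104 -0.0015  0.0298] spin 0.2 j [-0.48  0.6   1.71  0.01  0.85 -0.55] F [ 0.2  0.2 -0.8] op 0.5
```

Call:
arm_command([
  [-0.006,-0.001,0.01,0,0],
  [-0.005,-0.001,0.008,0,0],
  [-0.001,0,0.008,0,0],
  [0,0,0,0,0],
])

```text
time: 18.75
tcp_pos: [0.5534, -0.2833, 0.0579]
tcp_rot: [0.682, 0.731, 0.001, -0.01]
force: [0.3, 0.1, -0.3]
opening: 0.502
```

```bash
python3 -c "
from h import *
togo([.552,-.281,.053],3.7)"
```

```text
t 18.75 tcp [ 0.5534 -0.2833  0.0579] jaw 4.0 tilt [-0.012  0.015] shift [ 0.0023 -0.0011  0.0049] spin 0.3 j [-0.5   0.64  1.71  0.01  0.81 -0.57] F [ 0.3  0.1 -0.3] op 0.502
```

Call:
arm_command([
  [0,0,0,0,0.5],
  [0,0,0,0,0.8],
  [0,0,0,0,0.8],
  [0,0,0,0,0.8],
  [0,0,0,0,0.8],
  [0,0,0,0,0.8],
  [0,0,0,0,0.8],
], newtons=10)

```text
time: 19.45
tcp_pos: [0.5534, -0.2841, 0.0586]
tcp_rot: [0.682, 0.731, 0.001, -0.009]
force: [-0.6, -0.3, -1.6]
opening: 0.202
```

Call:
arm_command([
  [0.0003,-0.0065,0,5,0.8],
  [0.0003,-0.0065,0,5,0.8],
  [0.0003,-0.0065,0,5,0.8],
  [0.0003,-0.0065,0,5,0.8],
  [0,0,0,0,0.8],
])

```text
time: 19.95
tcp_pos: [0.5287, -0.2819, 0.0587]
tcp_rot: [0.802, 0.597, 0.0, -0.007]
force: [-2.3, -0.0, -0.2]
opening: 0.206
```

```bash
cat >> h.py <<'E'
def lever():
    s=state(); p=np.array([.548,-.2077]); d=s['tcp_pos'][:2]-p; a=np.degrees(np.arctan2(d[1],d[0])); 
    print('r',np.linalg.norm(d).round(4),'cam deg',round((-74.8-a)%360,1)); cam=(-74.8-a)%360
    return cam
E
python3 -c "
from h import *
c=lever()
togo([.4756,-.2274,.058],-74.8-90-c)"
```

```text
r 0.0767 cam deg 29.8
t 19.95 tcp [ 0.5287 -0.2819  0.0587] jaw -16.7 tilt [-0.008  0.012] shift [ 0.037  -0.0665  0.0017] spin -2.1 j [-0.51  0.61  1.77  0.01  0.77 -0.23] F [-2.3 -0.  -0.2] op 0.206
```

Call:
arm_command([
  [0.0008,-0.0065,0,4.5,0.8],
  [0.0006,-0.0065,0,4.5,0.8],
  [0.0005,-0.0065,0,5,0.8],
  [0.0003,-0.0065,0,5,0.8],
  [0.0003,-0.0065,0,5,0.8],
  [0.0003,-0.0065,0,5,0.8],
  [0,0,0,0,0.8],
])

```text
time: 20.65
tcp_pos: [0.4976, -0.2659, 0.0588]
tcp_rot: [0.926, 0.377, -0.001, -0.003]
force: [-1.8, 1.8, -0.7]
opening: 0.2
```

```bash
python3 -c "
from h import *
c=lever()
togo([.4756,-.2274,.058],-74.8-90-c)"
```

```text
r 0.077 cam deg 56.1
t 20.65 tcp [ 0.4976 -0.2659  0.0588] jaw -45.7 tilt [-0.004  0.004] shift [ 0.0112 -0.0429  0.001 ] spin -4.8 j [-0.51  0.57  1.85  0.    0.72  0.28] F [-1.8  1.8 -0.7] op 0.2
```

Call:
arm_command([
  [0,-0.0073,0,3.5,0.8],
  [0,-0.0073,0,4,0.8],
  [0,-0.0073,0,4.5,0.8],
  [0,-0.0073,0,4.5,0.8],
  [0.0003,-0.006,0,4.5,0.8],
  [0,0,0,0,0.8],
])

```text
time: 21.25
tcp_pos: [0.479, -0.2421, 0.0589]
tcp_rot: [0.978, 0.207, -0.001, 0.001]
force: [-0.9, 1.5, -2.0]
opening: 0.202
```

```bash
python3 -c "
from h import *
c=lever()
togo([.4756,-.2274,.058],-74.8-90-c)"
```

```text
r 0.0771 cam deg 78.7
t 21.25 tcp [ 0.479  -0.2421  0.0589] jaw -66.1 tilt [-0.001 -0.002] shift [ 0.0029 -0.0149  0.0008] spin -2.7 j [-0.49  0.54  1.92 -0.    0.68  0.67] F [-0.9  1.5 -2. ] op 0.202
```

Call:
arm_command([
  [0.0004,-0.006,0,3.5,0.8],
  [0.0004,-0.006,0,3.5,0.8],
  [0,-0.004,0,2,0.8],
  [0,-0.003,0,0,0.8],
  [0,-0.003,0,0,0.8],
])

```text
time: 21.75
tcp_pos: [0.4736, -0.2267, 0.0592]
tcp_rot: [0.99, 0.139, -0.001, 0.005]
force: [-4.5, -22.3, -10.0]
opening: 0.203
```

```bash
python3 -c "
from h import *
c=lever()
togo([.4756,-.2274,.058],-74.8-90-c)"
```

```text
r 0.0768 cam deg 90.8
t 21.75 tcp [ 0.4736 -0.2267  0.0592] jaw -74.1 tilt [-0.    -0.009] shift [0.0017 0.0012 0.0012] spin 1.6 j [-0.46  0.53  1.94 -0.01  0.66  0.84] F [ -4.5 -22.3 -10. ] op 0.203
```

The force jumped to 22 N at a cam angle of about 90.8°, so the lever is at its stop. I release and retreat upward.

Call:
arm_command([
  [0,-0.002,0,0,0.8],
  [0,0,0,0,0.6],
  [0,0,0,0,0.3],
  [0,0,0,0,0.1],
  [0,0,0,0,0.1],
  [0,0,0,0,0.1],
])

```text
time: 22.35
tcp_pos: [0.4757, -0.228, 0.0598]
tcp_rot: [0.989, 0.147, 0.0, 0.006]
force: [0.1, -0.2, 0.4]
opening: 0.449
```

Call:
arm_command([
  [0,0,-0.01,0,0.1],
  [0,0,-0.02,0,0.1],
  [0,0,-0.03,0,0.1],
  [0,0,-0.04,0,0],
  [0,0,-0.04,0,0],
  [0,0,-0.03,0,0],
  [0,0,0,0,0],
])

```text
time: 23.05
tcp_pos: [0.4754, -0.2246, 0.2399]
tcp_rot: [0.989, 0.149, 0.001, 0.006]
force: [-0.7, 0.2, -0.7]
opening: 0.497
```

```bash
python3 - <<'E'
from h import *
togo([.5,-.1,.2],0)
ims=[]
for c in ['scene','side','wrist']:
    im=camera(c); ims.append(im)
    for l in ['blade_notch','blade_grip','lever_knob','pin','clamp_face','bowl','pitcher','tamper']:
        print(c,l,[np.round(d['centre'],4).tolist() for d in landmark_of(c,l)[:4] if d['centre'][1]<0.03 or l in('bowl','pitcher')])
out=np.vstack([np.hstack([cv2.resize(ims[0][200:320,95:239],(400,300)),cv2.resize(ims[1][240:360,244:388],(400,300))]),np.hstack([cv2.resize(i,(400,300)) for i in (ims[0],ims[2])])])
cv2.imwrite('pics/chk2.png',out[:,:,::-1])
E
```

```text
t 23.05 tcp [ 0.4754 -0.2246  0.2399] jaw -72.9 tilt [ 0.003 -0.012] shift [ 0.0603 -0.1123  0.0385] spin -72.9 j [-0.46  0.25  1.84 -0.01  1.04  0.82] F [-0.7  0.2 -0.7] op 0.497
scene blade_notch [[0.5129, -0.0795, 0.0148]]
scene blade_grip [[0.5236, -0.1085, 0.0449]]
scene lever_knob [[0.4737, -0.227, 0.068], [0.5348, -0.1522, 0.0237]]
scene pin [[0.5075, -0.0732, 0.0147]]
scene clamp_face [[0.5319, -0.1554, 0.019]]
scene bowl [[0.4404, 0.1941, -0.0022]]
scene pitcher [[0.7582, 0.036, -0.0007]]
scene tamper [[0.7416, -0.244, 0.001]]
side blade_notch [[0.5127, -0.0741, 0.0213]]
side blade_grip [[0.519, -0.1086, 0.0431]]
side lever_knob [[0.4728, -0.2246, 0.069]]
side pin [[0.513, -0.0792, 0.0205], [0.5188, -0.1087, 0.045]]
side clamp_face [[0.5301, -0.1508, 0.0223]]
side bowl [[0.4488, 0.1922, 0.0013], [0.7406, -0.2403, -0.0019]]
side pitcher [[0.7633, 0.0376, -0.0042]]
side tamper [[0.7387, -0.2398, 0.001]]
wrist blade_notch [[0.5122, -0.0773, 0.0203]]
wrist blade_grip [[0.5204, -0.1044, 0.0422], [0.4756, -0.2211, 0.0682]]
wrist lever_knob [[0.475, -0.2267, 0.0709]]
wrist pin [[0.5104, -0.0759, 0.0157]]
wrist clamp_face [[0.5297, -0.154, 0.0199]]
wrist bowl []
wrist pitcher []
wrist tamper []
```

View pics/chk2.png

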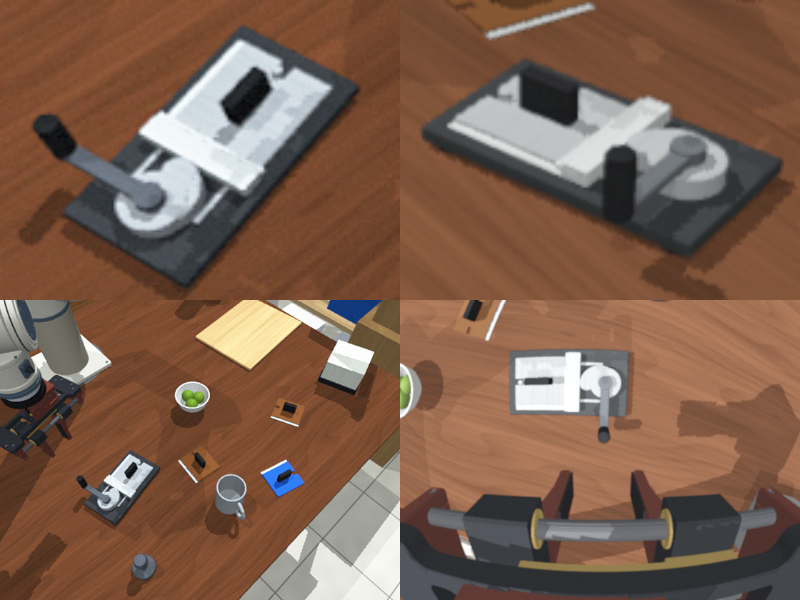

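The lever stands square to the bed at its stop, the clamp bar is tight against the blade's rear edge, and the bystanders are unmoved. I hand in.

```bash
python3 -c "
from bench import *
print(finish_job())"
```

```text
the job is handed in; nothing more can be done
None
```

The slicer is ready: the steel blade lies flat on the bed with its notch over the pin. The cam lever is at its stop with the clamp bar tight against the blade. I handed the job in at about 23 s with the gripper clear and touching nothing.

**Last checks:**
- **Lever:** the knob is at about (0.474, -0.227), a cam angle of about 91°. The force rose to 22 N at the stop before I let go.
- **Blade and clamp:** the clamp face moved forward by about 12 mm, and the pictures show it against the blade's rear edge. The notch landmark is within about 4 mm of its seated place, which is as good as the networks measure.
- **Bystanders:** the bowl, pitcher, tamper and the look-alike blades show no movement.

**What went wrong or disagreed:**
- The first grasp lifted before the fingers had shut, so I repeated it; the blade had not moved.
- On the second descent the fingertips pressed on the plate at about 48 N for a moment. That is above the 40 N limit if fingertips count as the gripper's body, but below the 120 N wrist limit.
- The landmarks gave the slicer's yaw as 101°, while the bed's edges gave 105°. I used 105°, and the notch-on-pin view and the final lever angle confirmed it. On that reading the lever had started about 0.2 rad from fully open.

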